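Clamp the re-glued bamboo paddle

TASK

The split bamboo rice paddle has just been glued: hang it by its eye over the clamp's upright peg, flat on the bed with its blade between the jaws, and let go. Then pump the orange trigger, moving the jaw only with it, until the sprung pad presses the blade against the fixed jaw and is pushed about half-way in (its red ring just disappearing), never right home, which would crush the blade. The clamp has no lock: finish while still holding the trigger squeezed like that, with the jug, jar and colander left where they stand.

Things in the scene. Friction and masses are not known exactly. Their poses are not given: they have to be found in the camera images.
- paddle: Flat bamboo rice paddle, 14 mm thick, 192 mm long, about 90 g, lying loose. Origin on its underside at the step between handle and blade; x along it towards the blade, z up. Blade x 0 to 90 mm, 56 wide. Handle x -68 to 0, 28 wide (pinch at about x = -20 from above). Eye piece 34 x 34 mm at x = -85 with a round 16 mm through hole. A thin dark glue line along its top.
- paddle_eye (a point): Centre of the eye in the paddle's handle end, on the underside; the hole is 16 mm wide.
- clamp: Blue and steel bar clamp fixed to the board. Origin on the board under its middle; y is the way the moving jaw travels, towards the fixed jaw; z up. Steel bed 10 mm thick: x -35 to 35 mm, y -160 to 180, plus a foot x -160 to -30, y 74 to 134 under the peg. Both jaws lie within x -23 to 23, up to 62 mm high. Housing y -158 to -33, 62 mm high; fixed black hand grip at y = -43, 130 mm high.
- peg_tip (a point): Tip of the upright steel peg, 8 mm thick, tapered, 30 mm high above the bed (40 above the board), at clamp x = -130, y = 104 mm. The hung paddle points from the peg along the clamp's +x, underside on the bed (10 mm above the board), blade between the jaws, about 8 mm short of the fixed jaw; it can swing a little about the peg and the moving jaw pushes it over.
- anvil: The fixed jaw: blue block with an upright round rubber nose whose pressing face is at clamp y = 140 mm. Origin on the nose's axis, 12 mm behind that face, on the bed.
- jaw: Moving jaw: square toothed bar through the housing with a blue block 40 x 20 x 46 mm at its front that carries the sprung pad. Not to be pushed directly. Its origin is the clamp's origin shifted along clamp y by joint jaw_slide; the block spans y -30 to -10 mm from there.
- jaw_slide (a joint): Travel of the moving jaw along clamp y, 0 to 0.085 m; starts at 0 to 0.02. With the hung paddle pushed against the fixed jaw the pad meets it at 0.050; further travel goes into the pad. The bar slides with 5 N of friction and stays where left while free, but when the trigger is let go under load it slips back and nearly all the squeeze is lost.
- pad (a joint): How far the sprung round rubber pad is pushed in towards its block: 0 (out) to 0.016 m (right home), 2.5 N of squeeze per mm. An 8 mm red ring on its pin, next to the block, shows while it is out and just disappears at 0.008.
- pad_face (a point): Front of the moving jaw's pad, 17 mm above the board, at clamp y = 34 mm + joint jaw_slide - joint pad.
- squeeze (a joint): Angle of the trigger, 0 (released, leaning 0.25 rad away from the jaws) to 0.5 rad (leaning 0.25 rad towards them, clamp +y). A spring returns it. Squeezing, a pawl catches the bar's 6 mm teeth (after 0 to 0.13 rad of free play) and moves the jaw 0.050 m per rad, 18 to 24 mm a stroke; on the way back the jaw stays. Force at the grip: 5 N, plus 0.5 N per N of squeeze.
- trigger: The lever: two steel straps with an orange grip on top. Origin on its hinge line (which runs along clamp x), 20 mm above the board at clamp x = 0, y = -120 mm; z up along the lever.
- trigger_grip (a point): Centre of the trigger's orange grip (20 mm wide along clamp x, 14 mm thick, 68 mm tall), 117 mm from the hinge line, about 133 mm above the board; its top is 151 mm from the hinge line. Can be pinched from above across its 20 mm width, or pushed.
- jug: Stainless blender jug, 120 mm across, 180 mm high, black handle on one side. Origin under its centre. Leave alone.
- jar: Glass jar with steel screw-top lid, 84 mm across, 120 mm high. Origin under its centre. Leave alone.
- colander: Orange plastic colander, 200 mm across the rim, 85 mm high. Origin under its centre. Leave alone.
Things that resemble listed ones, but are neither listed nor needed, are in the scene too. Leave any blue look-alike of the paddle alone.

How it is judged:
By the outcome, as a careful person would: the job done as asked, in the order asked, and still so for the second after the job is handed in, while the arm keeps its last pose, push and grip.
It also fails if it takes over 61 s, if anything falls off the work surface, if the arm or the gripper's body presses on something with over 40 N, if the wrist force passes 120 N, or if a joint passes its speed limit or range.

ROBOT

A 6-joint arm with a two-finger parallel gripper is mounted at the origin on the work surface. World frame = base frame: x ahead of the robot, y to its left, z up, the work surface at z = 0. Lengths are in m, angles in rad, forces in N, time in s.
With the tool pointing down it reaches from about 0.35 to 0.975 m from the base axis. Payload 4.9 kg.
Tool frame: the origin (TCP) lies on the centre line of the jaws, within the pads' length; the fingertips stand 14 mm ahead of it and the grasp point (between the pads) lies 5 mm behind it; z points along the fingers, y is the line along which they close (so a half turn about z gives the same grasp; the last joint's range is limited). The gripper opens to 85 mm and grips with 20 to 120 N. Pads are 22 mm wide; open, the fingers measure 114 mm over their backs; the gripper's body (76 mm by 85 mm) begins 54 mm behind the grasp point. The pads swing forward as they close: fully open they stand 13 mm farther back than shut.
Start: joints at [1.039, 0.053, 1.613, -0, 1.476, -0.119], TCP at [0.251, 0.572, 0.245] pointing down, gripper open.
Joint ranges: [-3.01, 3.01], [-1.01, 2.22], [0.06, 2.58], [-1.02, 4.17], [0.09, 2.62], [-3.14, 3.14]. Speed limits (rad/s): [2.57, 2.57, 3.14, 3.14, 3.14, 3.14].

INTERFACE

Orientations are given as a unit quaternion [w, x, y, z].
In Python, from plant import * gives the robot as it stands.
- The arm moves only by the tool send_rows, never from a script. Its argument "steps" is a list of rows, each an object with "translation": the shift along the tool's x, y, z in cm, a list of three; "delta_rot": the turn, a rotation vector about the tool's x, y, z in rad, a list of three; "jaw": the finger opening in cm, from 0 to 8.54. In form: [{"translation": [dx, dy, dz], "delta_rot": [rx, ry, rz], "jaw": jaw}, ...]. A call has exactly 8 rows; each row is the pose to reach, as a shift and turn from the pose commanded when the call began, along the tool's axes at that moment; what a row does not reach only later rows make up. A row lasts 1/10 s, in which the tool goes at most 50 mm and 8.59 degrees, less where a joint would pass 70% of its speed; a pose out of reach is approached as far as the arm can. A call with a gripper value outside its range is refused whole. The fingers move at their own pace and stop on an object; the grip force is fixed at half the most. Time passes only in rows, so rows that repeat a pose let the fingers close, or fill a call up. It gives the time, the measured TCP pose, the force, the opening and the grip force at its end, in the units of the state.
- state(): the state, without advancing time (a new reading comes with each control period).
- grab_frame(name): name is "side" or "top" or "wrist"; returns a dict with "pixels" (480x640x3 uint8, blue, green, red), "range_z" (480x640 float32, m along the optical axis (not along the pixel's ray), 0 where there is no reading), "fx", "fy", "cx", "cy" (pixels), "dist" ([k1, k2, p1, p2, k3] as OpenCV has them; the pictures are not rectified), "rvec" (rotation vector, rad) and "tvec" (3), from world to camera coordinates, as OpenCV has them. Camera axes: x right, y down, z forward; pixel columns grow to the right and rows downward; lengths in m; the calibration is good to about 2 mm. A picture is of the moment at which its call begins.
- job_done(): hands the job in; it is judged then, once.
The state is a dict: "time": time; "joint_pos": joint angles; "joint_vel": joint speeds; "joint_efforts": joint torques, N m; "tool_pos": TCP position; "tool_rot": TCP orientation; "contact_force": force on the tool from outside, world axes, zero at the start; "ft_torque": the same for the moment, N m; "gripper_width": opening from 0.0 (shut) to 1.0 (fully open); "grasp_force": force on a finger pad.
Only numpy, scipy, OpenCV 4.12 (cv2) and the standard library are available. Lean on these libraries where they do the work, as an engineer would, in place of code of your own. Each camera call takes 0.05 s, during which the arm holds its last target. There are 200 camera calls.

## Working session

There is one attempt and no reset: what is moved stays moved. The work goes in short steps, Python scripts to look and compute and a tool call to move; the robot and the scene stay as the last step left them, time stands still between calls to the robot, and variables do not carry over. Pictures are saved under pics/ and viewed, at most 10 in all, crops included, and the job is handed in when it is done.

Besides the shell and the picture viewer there is one more tool, called after "Request:" as name([rows], argument=value, ...), one row to a line, values as JSON. send_rows: Moves the arm, as the interface text tells. Its arguments: {"type":"object","properties":{"steps":{"type":"array","items":{"type":"object","properties":{"translation":{"type":"array","items":{"type":"number"}},"delta_rot":{"type":"array","items":{"type":"number"}},"jaw":{"type":"number"}}}}},"required":["steps"]}

```bash
mkdir -p pics; ls
cat > h.py <<'E'
from plant import *
import numpy as np, cv2, pickle
from scipy.spatial.transform import Rotation as R
def snap(n,f):
    g=grab_frame(n); cv2.imwrite(f'pics/{f}.png',g['pixels']); pickle.dump(g,open(f'pics/{f}.pkl','wb')); return g
def load(f): return pickle.load(open(f'pics/{f}.pkl','rb'))
def ray(g,u,v):
    K=np.array([[g['fx'],0,g['cx']],[0,g['fy'],g['cy']],[0,0,1.]])
    p=cv2.undistortPoints(np.array([[[u,v]]],float),K,np.array(g['dist'],float))[0,0]
    Rm=cv2.Rodrigues(np.array(g['rvec'],float))[0]; t=np.array(g['tvec'],float).ravel()
    return np.r_[p,1],Rm,t
def atz(g,u,v,z):
    d,Rm,t=ray(g,u,v); c=-Rm.T@t; w=Rm.T@d; return c+w*(z-c[2])/w[2]
def dep(g,u,v):
    d,Rm,t=ray(g,u,v); z=np.median(g['range_z'][int(v)-1:int(v)+2,int(u)-1:int(u)+2]); return Rm.T@(d*z-t)
def proj(g,P):
    K=np.array([[g['fx'],0,g['cx']],[0,g['fy'],g['cy']],[0,0,1.]])
    return cv2.projectPoints(np.atleast_2d(np.array(P,float)),np.array(g['rvec'],float),np.array(g['tvec'],float),K,np.array(g['dist'],float))[0][:,0]
def q2R(q): return R.from_quat([q[1],q[2],q[3],q[0]]).as_matrix()
def totool(Pw):  # world point -> tool shift cm
    s=state(); return q2R(s['tool_rot']).T@(np.array(Pw)-s['tool_pos'])*100
E
python3 - <<'E'
from h import *
snap('top','t0');snap('side','s0')
s=state();print(s);print(q2R(s['tool_rot']).round(3))
E
```

```text
pics
{'time': 0.1, 'joint_pos': array([ 1.03902502e+00,  5.32929758e-02,  1.61417449e+00, -3.03892517e-05,
        1.47601345e+00, -1.19006835e-01]), 'joint_vel': array([ 2.56180284e-04,  9.38927000e-04, -1.61777064e-03, -6.21937960e-05,
       -5.74225752e-05, -7.79685157e-04]), 'joint_efforts': array([ 2.25012457e-05, -3.94905317e+01, -3.71362424e+01, -1.23791951e-04,
        3.96334144e-03, -7.98000087e-06]), 'tool_pos': array([0.25044479, 0.5720278 , 0.24417398]), 'tool_rot': array([-2.87486184e-04,  2.04918746e-01,  9.78778533e-01, -8.99424719e-04]), 'contact_force': array([-0.20178425, -0.01549683,  0.12347152]), 'ft_torque': array([0.07005656, 0.04095099, 0.00611342]), 'grasp_force': 0.0, 'gripper_width': 0.9979826457449896}
[[-0.916  0.401 -0.001]
 [ 0.401  0.916 -0.002]
 [ 0.    -0.002 -1.   ]]
```

View pics/t0.png

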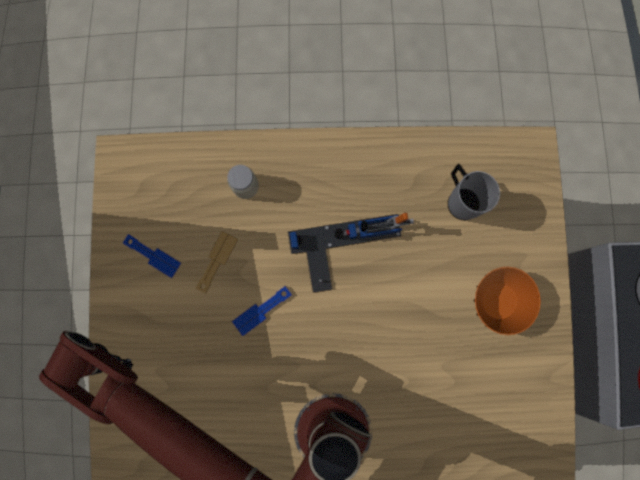

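View pics/s0.png

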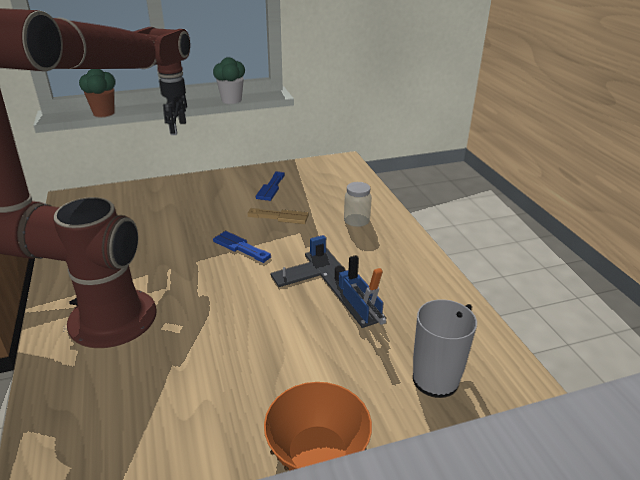

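The top view shows three candidates for the paddle: the bamboo one at (217,262), and blue look-alikes at (152,256) and (263,311). I choose the bamboo one. The fixed jaw is at (296,241), the peg near (320,288) and the orange trigger at (403,217). I'll check this in a close crop.

Run:
```python
from h import *
g=load('t0');im=g['pixels']
a=cv2.resize(im[222:302,185:255],None,fx=6,fy=6,interpolation=cv2.INTER_CUBIC)   # 420x480
b=cv2.resize(im[205:300,280:345],None,fx=5,fy=5,interpolation=cv2.INTER_CUBIC)  # 325x475
c=np.zeros((480,760,3),np.uint8);c[:,:420]=a;c[:475,425:750]=b
cv2.imwrite('pics/c0.png',c)
hsv=cv2.cvtColor(im,cv2.COLOR_BGR2HSV)
print(im[262,217],hsv[262,217],im[270,190],dep(g,217,262),dep(g,200,270))
P=lambda u,v:dep(g,u,v).round(3)
for n,u,v in [('table',260,260),('foot',319,270),('anvil',296,241),('trig',403,217),('jar',241,178)]:print(n,P(u,v))
```

```text
[44 71 88] [ 18 127  88] [55 77 91] [0.51068846 0.33700955 0.01406595] [0.48844688 0.39203727 0.00077812]
table [ 0.516  0.208 -0.003]
foot [0.481 0.03  0.011]
anvil [0.564 0.095 0.06 ]
trig [ 0.61  -0.207  0.164]
jar [0.742 0.248 0.121]
```

View pics/c0.png

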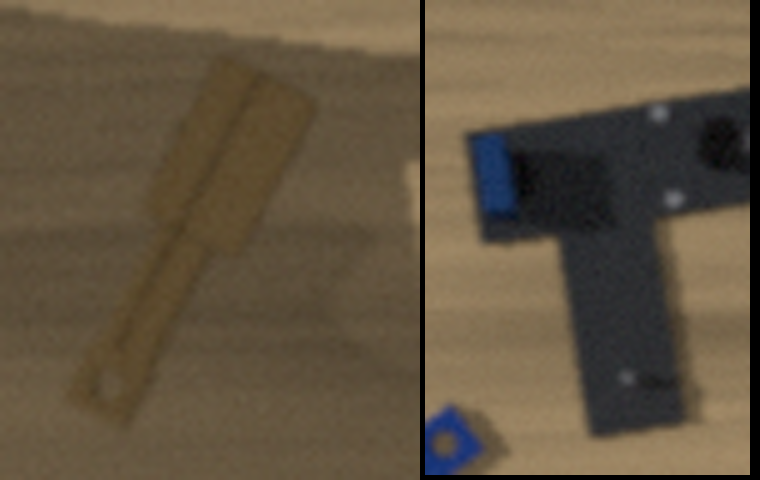

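The crop confirms the bamboo paddle, with its dark glue line along the top and the eye at crop (109,386), which is full-frame (203,286). The right half shows the peg tip at full-frame (320.3,280.3), with the foot end corners and bed corners also visible.

Run:
```python
from h import *
g=load('t0')
A=lambda x,y:(185+(x+.5)/6-.5,222+(y+.5)/6-.5)
B=lambda x,y:(280+(x-425+.5)/5-.5,205+(y+.5)/5-.5)
obs=[((-35,180,10),B(483,243)),((35,180,10),B(468,133)),((-160,134,10),B(590,437)),((-160,74,10),B(685,422)),((-130,104,40),B(627,377)),((-35,134,10),B(560,238))]
def fit(obs,z):
    M=np.array([o[0][:2] for o in obs],float)/1000
    W=np.array([atz(g,*o[1],o[0][2]/1000+z)[:2] for o in obs])
    mc,wc=M.mean(0),W.mean(0);H=(M-mc).T@(W-wc);th=np.arctan2(H[0,1]-H[1,0],H[0,0]+H[1,1])
    r=np.array([[np.cos(th),-np.sin(th)],[np.sin(th),np.cos(th)]]);t=wc-r@mc
    print('th',np.degrees(th).round(2),'t',t.round(4),'res mm',((W-(M@r.T+t))*1000).round(1).tolist());return th,r,t
th,r,t=fit(obs,0)
print('peg',t+r@[-.13,.104],'grip0 est',t+r@[0,-.12-.117*np.sin(.25)],'peg direct',atz(g,*B(627,377),.04))
ob2=[((-85,0,14),A(109,386)),((90,0,14),A(272,78)),((0,28,14),A(150,215)),((0,-28,14),A(240,250)),((90,28,14),A(228,55)),((90,-28,14),A(315,100))]
fit(ob2,0)
```

```text
th 7.19 t [ 0.5899 -0.0617] res mm [[0.8, -0.2], [-1.4, -0.7], [1.1, -1.2], [1.3, 1.3], [1.1, 1.7], [-2.9, -1.0]]
peg [0.44787885 0.02518814] grip0 est [ 0.60850371 -0.20950627] peg direct [0.44902612 0.02693044 0.04      ]
th -27.51 t [0.5146 0.3389] res mm [[-0.1, 2.3], [-0.9, 0.4], [-2.5, -3.9], [4.8, -0.2], [-1.6, -1.9], [0.3, 3.3]]
```

Request:
send_rows([
  {"translation": [-8, -2.7, 2], "delta_rot": [0, 0, 0.02], "jaw": 8.5},
  {"translation": [-12, -4, 3], "delta_rot": [0, 0, 0.068], "jaw": 8.5},
  {"translation": [-16, -5.4, 4], "delta_rot": [0, 0, 0.068], "jaw": 8.5},
  {"translation": [-20.5, -7, 5.5], "delta_rot": [0, 0, 0.068], "jaw": 8.5},
  {"translation": [-25, -8.5, 6.5], "delta_rot": [0, 0, 0.068], "jaw": 8.5},
  {"translation": [-29, -9.7, 7.5], "delta_rot": [0, 0, 0.068], "jaw": 8.5},
  {"translation": [-31.6, -10.6, 8.4], "delta_rot": [0, 0, 0.068], "jaw": 8.5},
  {"translation": [-31.6, -10.6, 8.4], "delta_rot": [0, 0, 0.068], "jaw": 8.5},
])

```text
time: 0.9
tool_pos: [0.4995, 0.3445, 0.1585]
tool_rot: [-0.001, 0.241, 0.971, -0.002]
contact_force: [-0.2, 0.6, 0.7]
gripper_width: 0.996
grasp_force: 0.0
```

Run:
```python
from h import *
g=snap('wrist','w0');s=state();print(s['time'],s['tool_pos'],s['tool_rot'])
Rm=cv2.Rodrigues(np.array(g['rvec'],float))[0];print('cam',-Rm.T@np.array(g['tvec']).ravel())
```

```text
0.95 [0.49824089 0.34644628 0.15947262] [-0.00127158  0.24007778  0.97075226 -0.00104583]
cam [0.4242456  0.38361793 0.28710324]
```

View pics/w0.png

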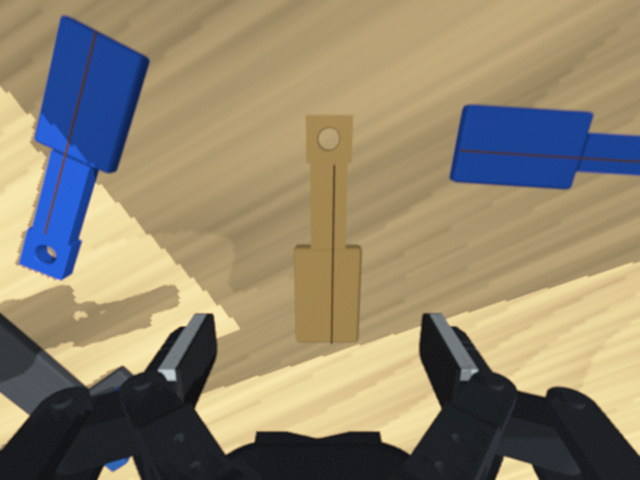

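The wrist view shows the bamboo paddle upright in the centre: eye at (329,139), blade step corners at (295,246) and (361,246), blade end at (296,342) and (359,342). The blue look-alikes are off to both sides.

```bash
cat >> h.py <<'E'
def fit(g,obs):
    M=np.array([o[0][:2] for o in obs],float)/1000
    W=np.array([atz(g,*o[1],o[0][2]/1000)[:2] for o in obs])
    mc,wc=M.mean(0),W.mean(0);H=(M-mc).T@(W-wc);th=np.arctan2(H[0,1]-H[1,0],H[0,0]+H[1,1])
    r=np.array([[np.cos(th),-np.sin(th)],[np.sin(th),np.cos(th)]]);t=wc-r@mc
    print('th',np.degrees(th).round(2),'t',t.round(4),'res mm',((W-(M@r.T+t))*1000).round(1).tolist());return th,r,t
E
python3 - <<'E'
from h import *
g=load('w0')
th,r,t=fit(g,[((-85,0,14),(329,139)),((0,28,14),(361,246)),((0,-28,14),(295,246)),((90,28,14),(359.5,342)),((90,-28,14),(296,342))])
p=t+r@[-.02,0];print(p,totool([*p,.017]))
Rm=q2R(state()['tool_rot']);print('tool x ang',np.degrees(np.arctan2(Rm[1,0],Rm[0,0])),Rm[:,2])
E
```

```text
th -27.67 t [0.5141 0.3446] res mm [[1.2, -0.5], [-1.1, -1.1], [-0.0, 1.3], [0.1, 0.3], [-0.1, -0.1]]
[0.49634668 0.3538404 ] [ 0.48421781  0.60351179 14.24669782]
tool x ang 152.21755026120695 [-0.00297095 -0.00141992 -0.99999458]
```

Request:
send_rows([
  {"translation": [0.2, 0.3, 4], "delta_rot": [0, 0, 0], "jaw": 6},
  {"translation": [0.5, 0.6, 8], "delta_rot": [0, 0, 0], "jaw": 5},
  {"translation": [0.5, 0.6, 11], "delta_rot": [0, 0, 0], "jaw": 5},
  {"translation": [0.5, 0.6, 13], "delta_rot": [0, 0, 0], "jaw": 5},
  {"translation": [0.5, 0.6, 14.1], "delta_rot": [0, 0, 0], "jaw": 5},
  {"translation": [0.5, 0.6, 14.1], "delta_rot": [0, 0, 0], "jaw": 4},
  {"translation": [0.5, 0.6, 14.1], "delta_rot": [0, 0, 0], "jaw": 2},
  {"translation": [0.5, 0.6, 14.1], "delta_rot": [0, 0, 0], "jaw": 1.5},
])

```text
time: 1.75
tool_pos: [0.497, 0.3571, 0.0222]
tool_rot: [0.001, 0.238, 0.971, 0.001]
contact_force: [0.6, 0.3, -0.9]
gripper_width: 0.305
grasp_force: 58.9
```

Request:
send_rows([
  {"translation": [0, 0, 0], "delta_rot": [0, 0, 0], "jaw": 1.5},
  {"translation": [0, 0, 0], "delta_rot": [0, 0, 0], "jaw": 1.5},
  {"translation": [0, 0, 0], "delta_rot": [0, 0, 0], "jaw": 1.5},
  {"translation": [0, 0, -1], "delta_rot": [0, 0, 0], "jaw": 1.5},
  {"translation": [0, 0, -3], "delta_rot": [0, 0, 0], "jaw": 1.5},
  {"translation": [0, 0, -6], "delta_rot": [0, 0, 0], "jaw": 1.5},
  {"translation": [0, 0, -10], "delta_rot": [0, 0, 0], "jaw": 1.5},
  {"translation": [0, 0, -10], "delta_rot": [0, 0, 0], "jaw": 1.5},
])

```text
time: 2.55
tool_pos: [0.4997, 0.3582, 0.1279]
tool_rot: [0.005, 0.238, 0.971, 0.004]
contact_force: [-0.2, 0.8, 0.1]
gripper_width: 0.306
grasp_force: 59.0
```

Run:
```python
from h import *
g=snap('wrist','w1');s=state();print(s['time'],s['tool_pos'],s['tool_rot'],s['contact_force'],s['gripper_width']*.0854,s['grasp_force'])
```

```text
2.6 [0.49827059 0.35740308 0.12487347] [0.00291223 0.23812089 0.97122772 0.00258426] [ 0.12434811  0.3667307  -1.3947505 ] 0.025847041995928625 59.044997692108154
```

View pics/w1.png

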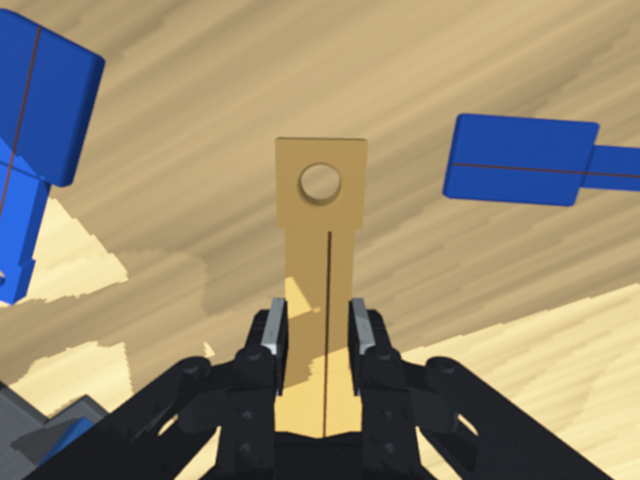

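The paddle is held straight, with the eye's top rim centred at (320,181).

Run:
```python
from h import *
for i in range(3): g=snap('wrist','w2')
s=state();Rt=q2R(s['tool_rot']);T=s['tool_pos']
print(s['time'],T,Rt.round(4).tolist())
a=[dep(g,u,v) for u,v in [(290,200),(350,200),(320,215),(300,150),(340,150)]]
for q in a: print((Rt.T@(q-T)*1000).round(1))
# eye top centre on paddle-top plane: intersect ray w/ tool-frame plane
zt=np.median([(Rt.T@(q-T))[2] for q in a])
d,Rm,t=ray(g,320,181);c=Rt.T@(-Rm.T@t-T);w=Rt.T@(Rm.T@d);print('eye tool mm',(c+w*(zt-c[2])/w[2])*1000,'plane',zt*1000)
n=[]
for u,v in [(275,139),(367,140),(287,228),(354,228)]:
    d,Rm,t=ray(g,u,v);c=Rt.T@(-Rm.T@t-T);w=Rt.T@(Rm.T@d);print(((c+w*(zt-c[2])/w[2])*1000).round(1))
```

```text
2.75 [0.49507376 0.35566655 0.11891105] [[-0.8866, 0.4626, -0.0022], [0.4626, 0.8866, -0.0013], [0.0014, -0.0021, -1.0]]
[ 54.8 -11.2   6.7]
[55.  12.   6.1]
[49.   0.4  6. ]
[73.6 -7.   6.2]
[73.6  7.7  6.3]
eye tool mm [62.2562055   0.39182798  6.15244226] plane 6.152442261372757
[ 77.5 -16.    6.2]
[77.1 17.5  6.2]
[ 43.7 -12.6   6.2]
[43.7 13.9  6.2]
```

Request:
send_rows([
  {"translation": [-1.5, -2.6, 0], "delta_rot": [0, 0, -0.06], "jaw": 1.5},
  {"translation": [-4, -7, 0], "delta_rot": [0, 0, -0.15], "jaw": 1.5},
  {"translation": [-6.5, -11.3, 0], "delta_rot": [0, 0, -0.25], "jaw": 1.5},
  {"translation": [-9, -15.6, 0], "delta_rot": [0, 0, -0.35], "jaw": 1.5},
  {"translation": [-11.5, -20, 0], "delta_rot": [0, 0, -0.45], "jaw": 1.5},
  {"translation": [-14, -24.3, 0], "delta_rot": [0, 0, -0.54], "jaw": 1.5},
  {"translation": [-15.7, -27.2, 0], "delta_rot": [0, 0, -0.59], "jaw": 1.5},
  {"translation": [-16.2, -28, 0], "delta_rot": [0, 0, -0.607], "jaw": 1.5},
])

```text
time: 3.55
tool_pos: [0.5087, 0.03, 0.1182]
tool_rot: [-0.002, -0.062, 0.998, -0.0]
contact_force: [0.2, 1.0, -1.2]
gripper_width: 0.299
grasp_force: 59.2
```

Run:
```python
from h import *
for i in range(4): g=snap('wrist','w3')
s=state();print(s['time'],s['tool_pos'],q2R(s['tool_rot']).round(4).tolist())
```

```text
3.75 [0.50914467 0.03332634 0.11882161] [[-0.9921, -0.1251, -0.0028], [-0.1251, 0.9921, 0.0006], [0.0027, 0.0009, -1.0]]
```

View pics/w3.png

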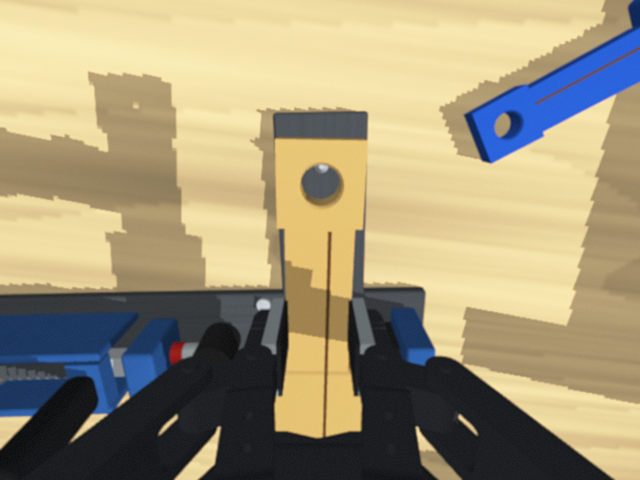

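The peg tip shows through the eye at about (322,168), and the foot end corners at (273,112) and (368,112). I'll enlarge the eye and project the predictions onto it.

Run:
```python
from h import *
g=load('w3');s=state();Rt=q2R(s['tool_rot']);T=s['tool_pos']
im=cv2.resize(g['pixels'][100:240,250:390],None,fx=4,fy=4,interpolation=cv2.INTER_CUBIC);cv2.imwrite('pics/c3.png',im)
print('peg',atz(g,322,168,.04),'corner',atz(g,273,112,.01),atz(g,368,112,.01))
def tp(u,v,z):
    d,Rm,t=ray(g,u,v);c=Rt.T@(-Rm.T@t-T);w=Rt.T@(Rm.T@d);return ((c+w*(z-c[2])/w[2])*1000).round(1)
print(tp(322,183,.0062),tp(301,183,.0062),tp(343,183,.0062),tp(322,162,.0062),tp(322,205,.0062),tp(322,205,.0202))
for k in (58,60,61,62,64):
  print(k,proj(g,[T+Rt@[k/1e3,.0006,.0062],T+Rt@[k/1e3-.008,.0006,.0062],T+Rt@[k/1e3+.008,.0006,.0062],T+Rt@[k/1e3+.008,.0006,.0202],T+Rt@[k/1e3-.008,.0006,.0202]]).round(1).tolist())
```

```text
peg [0.45020973 0.02760083 0.04      ] corner [ 0.42374422 -0.0060773   0.01      ] [0.41646954 0.05243634 0.01      ]
[62.8  0.7  6.2] [62.8 -7.1  6.2] [62.8  8.6  6.2] [70.5  0.7  6.2] [54.4  0.8  6.2] [51.1  0.9 20.2]
58 [[321.6, 195.6], [321.5, 216.0], [321.6, 174.4], [321.3, 169.3], [321.2, 207.5]]
60 [[321.6, 190.4], [321.5, 211.0], [321.6, 168.9], [321.3, 164.3], [321.2, 202.9]]
61 [[321.6, 187.7], [321.6, 208.5], [321.6, 166.2], [321.3, 161.8], [321.2, 200.6]]
62 [[321.6, 185.1], [321.6, 205.9], [321.6, 163.4], [321.3, 159.3], [321.2, 198.2]]
64 [[321.6, 179.8], [321.6, 200.8], [321.7, 157.9], [321.3, 154.3], [321.2, 193.5]]
```

View pics/c3.png

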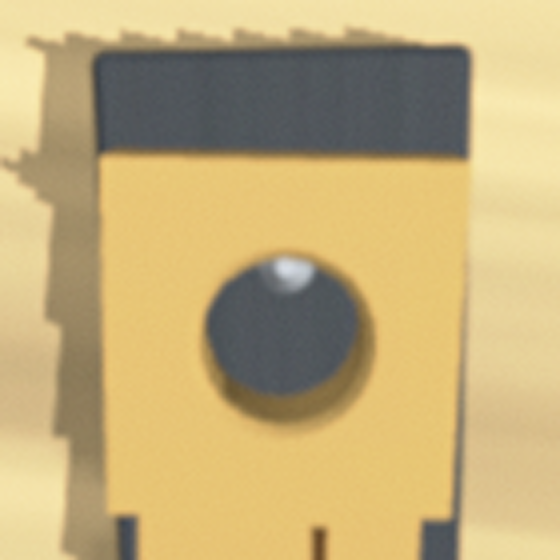

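Request:
send_rows([
  {"translation": [-0.26, 0.05, 0], "delta_rot": [0, 0, 0], "jaw": 1.5},
  {"translation": [-0.26, 0.05, 1.5], "delta_rot": [0, 0, 0], "jaw": 1.5},
  {"translation": [-0.26, 0.05, 3], "delta_rot": [0, 0, 0], "jaw": 1.5},
  {"translation": [-0.26, 0.05, 4], "delta_rot": [0, 0, 0], "jaw": 1.5},
  {"translation": [-0.26, 0.05, 5], "delta_rot": [0, 0, 0], "jaw": 1.5},
  {"translation": [-0.26, 0.05, 5.5], "delta_rot": [0, 0, 0], "jaw": 1.5},
  {"translation": [-0.26, 0.05, 5.5], "delta_rot": [0, 0, 0], "jaw": 1.5},
  {"translation": [-0.26, 0.05, 5.5], "delta_rot": [0, 0, 0], "jaw": 1.5},
])

```text
time: 4.55
tool_pos: [0.5129, 0.0339, 0.0655]
tool_rot: [0.0, -0.063, 0.998, -0.0]
contact_force: [0.1, 0.4, -1.0]
gripper_width: 0.304
grasp_force: 59.2
```

Run:
```python
from h import *
for i in range(2): g=snap('wrist','w4')
s=state();print(s['time'],s['tool_pos'],s['contact_force'],q2R(s['tool_rot']).round(4).tolist())
im=cv2.resize(g['pixels'][100:240,250:390],None,fx=4,fy=4,interpolation=cv2.INTER_CUBIC);cv2.imwrite('pics/c4.png',im)
```

```text
4.65 [0.51327201 0.03382226 0.06605222] [-0.68451562  0.86218431 -2.05129329] [[-0.9921, -0.1258, 0.0014], [-0.1258, 0.9921, -0.0001], [-0.0014, -0.0003, -1.0]]
```

View pics/c4.png

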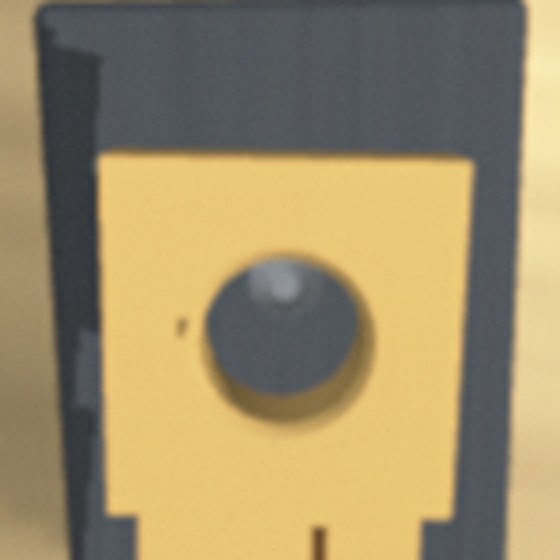

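The tip now shows at about (320.3,171) in the full frame, inside the eye.

Run:
```python
from h import *
g=load('w4');s=state();Rt=q2R(s['tool_rot']);T=s['tool_pos']
for p in [(320,171),(321,172)]:
  q=atz(g,*p,.04);print(q,(Rt.T@(q-T)*1000).round(1))
a,b=atz(g,250+44/4,101.5,.01),atz(g,250+520/4,101.5,.01);print(a,b,(a+b)/2+.03*np.array([.992,.125,0]))
def tp(u,v,z):
    d,Rm,t=ray(g,u,v);c=Rt.T@(-Rm.T@t-T);w=Rt.T@(Rm.T@d);return ((c+w*(z-c[2])/w[2])*1000).round(1)
print('eye',tp(322.2,185,.0062),'bottom rim',tp(320.6,198.7,.0202),tp(320.6,165,.0202))
```

```text
[0.44935624 0.02642102 0.04      ] [64.4  0.7 26. ]
[0.44972076 0.0268978  0.04      ] [64.   1.1 26. ]
[ 0.42450967 -0.00498297  0.01      ] [0.41739066 0.05136989 0.01      ] [0.45071016 0.02694346 0.01      ]
eye [61.9  1.4  6.2] bottom rim [53.6  0.9 20.2] [67.6  0.9 20.2]
```

Request:
send_rows([
  {"translation": [0.17, 0, 0], "delta_rot": [0, 0, 0], "jaw": 1.5},
  {"translation": [0.17, 0, 0.8], "delta_rot": [0, 0, 0], "jaw": 1.5},
  {"translation": [0.17, 0, 1.6], "delta_rot": [0, 0, 0], "jaw": 1.5},
  {"translation": [0.17, 0, 2.4], "delta_rot": [0, 0, 0], "jaw": 1.5},
  {"translation": [0.17, 0, 3.0], "delta_rot": [0, 0, 0], "jaw": 1.5},
  {"translation": [0.17, 0, 3.3], "delta_rot": [0, 0, 0], "jaw": 1.5},
  {"translation": [0.17, 0, 3.4], "delta_rot": [0, 0, 0], "jaw": 1.5},
  {"translation": [0.17, 0, 3.4], "delta_rot": [0, 0, 0], "jaw": 1.5},
])

```text
time: 5.45
tool_pos: [0.5109, 0.0337, 0.0316]
tool_rot: [-0.0, -0.063, 0.998, 0.0]
contact_force: [-2.2, -0.6, 3.4]
gripper_width: 0.303
grasp_force: 59.6
```

Run:
```python
from h import *
g=snap('wrist','w5')
s=state();print(s['time'],s['tool_pos'],s['contact_force'],q2R(s['tool_rot']).round(4).tolist())
```

```text
5.5 [0.5110127  0.03371682 0.03160923] [-1.88210868  0.08470153  3.74383015] [[-0.992, -0.1259, -0.0005], [-0.1259, 0.992, 0.0], [0.0005, 0.0001, -1.0]]
```

View pics/w5.png

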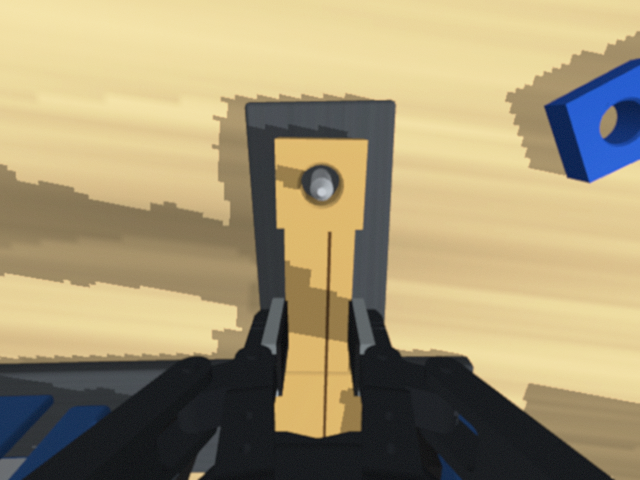

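The peg stands through the eye at (321,184), with the paddle down on the bed at 3.7 N of contact. I'll release it and lift.

Request:
send_rows([
  {"translation": [0, 0, 0], "delta_rot": [0, 0, 0], "jaw": 3.5},
  {"translation": [0, 0, 0], "delta_rot": [0, 0, 0], "jaw": 4.2},
  {"translation": [0, 0, 0], "delta_rot": [0, 0, 0], "jaw": 4.2},
  {"translation": [0, 0, -0.5], "delta_rot": [0, 0, 0], "jaw": 4.2},
  {"translation": [0, 0, -3], "delta_rot": [0, 0, 0], "jaw": 4.2},
  {"translation": [0, 0, -7], "delta_rot": [0, 0, 0], "jaw": 4.2},
  {"translation": [0, 0, -11], "delta_rot": [0, 0, 0], "jaw": 4.2},
  {"translation": [0, 0, -16], "delta_rot": [0, 0, 0], "jaw": 4.2},
])

```text
time: 6.3
tool_pos: [0.5097, 0.0338, 0.1916]
tool_rot: [-0.001, -0.063, 0.998, 0.0]
contact_force: [1.1, 0.2, -0.2]
gripper_width: 0.489
grasp_force: 0.0
```

Run:
```python
from h import *
for i in range(2): g=snap('wrist','w6')
t=snap('top','t6')
s=state();T=s['tool_pos'];Rt=q2R(s['tool_rot']);print(s['time'],T,s['joint_pos'].round(3),s['gripper_width'],Rt.round(3).tolist())
# paddle top heights
O=np.array([.5919,-.06]);a=np.radians(7.15);r=np.array([[np.cos(a),-np.sin(a)],[np.sin(a),np.cos(a)]])
for x,y in [(-130,116),(-110,104),(-90,104),(-70,104),(-150,104),(-150,75)]:
  p=O+r@[x/1e3,y/1e3]; uv=proj(g,[*p,.024])[0]; print(x,y,uv.round(),dep(g,*uv).round(3),g['pixels'][int(uv[1]),int(uv[0])])
# orange grip top from top cam depth
hsv=cv2.cvtColor(t['pixels'],cv2.COLOR_BGR2HSV)
m=cv2.inRange(hsv,(5,150,60),(18,255,255));m[:,:380]=0;m[:,430:]=0;m[240:]=0
vs,us=np.nonzero(m);P=np.array([dep(t,u,v) for u,v in zip(us,vs)]);print(len(P))
hi=P[P[:,2]>.1];print(hi.round(3)[:40]); print([((r.T@(q[:2]-O))*1000).round(0).tolist()+[q[2].round(3)] for q in hi[::3]])
```

```text
6.45 [0.51383438 0.03346941 0.19687135] [-0.08  -0.186  1.922 -0.     1.395 -1.777] 0.4923755208691779 [[-0.992, -0.126, 0.01], [-0.126, 0.992, -0.001], [-0.01, -0.002, -1.0]]
-130 116 [335. 141.] [0.448 0.039 0.024] [115 193 228]
-110 104 [321. 165.] [0.47  0.03  0.024] [114 191 227]
-90 104 [321. 189.] [0.49  0.032 0.024] [112 189 227]
-70 104 [320. 211.] [0.509 0.034 0.025] [114 192 227]
-150 104 [321. 115.] [0.43  0.025 0.01 ] [79 76 71]
-150 75 [285. 115.] [ 0.434 -0.006  0.001] [ 98 133 150]
82
[[ 0.622 -0.208  0.162]
 [ 0.622 -0.211  0.162]
 [ 0.622 -0.213  0.163]
 [ 0.622 -0.216  0.163]
 [ 0.621 -0.204  0.151]
 [ 0.619 -0.205  0.162]
 [ 0.619 -0.207  0.164]
 [ 0.619 -0.21   0.165]
 [ 0.619 -0.213  0.164]
 [ 0.619 -0.216  0.163]
 [ 0.619 -0.202  0.146]
 [ 0.618 -0.203  0.155]
 [ 0.617 -0.205  0.162]
 [ 0.616 -0.207  0.164]
 [ 0.616 -0.21   0.166]
 [ 0.615 -0.213  0.167]
 [ 0.615 -0.215  0.167]
 [ 0.617 -0.199  0.142]
 [ 0.616 -0.201  0.147]
 [ 0.615 -0.203  0.154]
 [ 0.614 -0.205  0.161]
 [ 0.613 -0.207  0.166]
 [ 0.613 -0.21   0.167]
 [ 0.613 -0.212  0.167]
 [ 0.613 -0.215  0
[... 595 characters left out ...]
t64(0.147)], [3.0, -148.0, np.float64(0.166)], [1.0, -157.0, np.float64(0.166)], [7.0, -140.0, np.float64(0.132)], [3.0, -144.0, np.float64(0.153)], [-1.0, -151.0, np.float64(0.166)], [-1.0, -160.0, np.float64(0.16)], [5.0, -139.0, np.float64(0.13)], [-0.0, -144.0, np.float64(0.152)], [-3.0, -150.0, np.float64(0.165)], [-3.0, -160.0, np.float64(0.158)], [2.0, -139.0, np.float64(0.13)], [-2.0, -144.0, np.float64(0.148)], [-6.0, -150.0, np.float64(0.162)], [1.0, -134.0, np.float64(0.12)], [-2.0, -141.0, np.float64(0.134)], [-5.0, -147.0, np.float64(0.147)], [-1.0, -135.0, np.float64(0.115)], [-4.0, -141.0, np.float64(0.13)], [-7.0, -148.0, np.float64(0.138)], [-6.0, -141.0, np.float64(0.123)]]
```

The paddle lies flat on the bed (top at 24 mm) and is free. The trigger top agrees with the fitted clamp pose. Next I work out the moves to the trigger.

```bash
cat >> h.py <<'E'
O=np.array([.5919,-.06]);_a=np.radians(7.15)
C=R.from_euler('z',_a).as_matrix(); O3=np.array([*O,0])
def lever(q,rad):  # tool pose aligned with trigger at squeeze q, TCP at radius rad
    b=q-.25; up=np.array([0,np.sin(b),np.cos(b)]); x=np.array([0,np.cos(b),-np.sin(b)])
    M=np.c_[x,[1,0,0],-up]; return O3+C@(np.array([0,-.12,.02])+rad*up), C@M
def rel(P0,R0,P1,R1): return (R0.T@(P1-P0)*100).round(2), R.from_matrix(R0.T@R1).as_rotvec().round(3)
E
python3 - <<'E'
from h import *
s=state();P0,R0=np.array(s['tool_pos']),q2R(s['tool_rot'])
A=lever(0,.22);print(rel(P0,R0,*A))
print(rel(*A,*lever(0,.13)))
for q in (.1,.2,.3,.4,.5,): print(q,rel(*lever(0,.13),*lever(q,.13)))
E
```

```text
(array([ -6.58, -27.71,  -3.5 ]), array([-0.19 ,  0.206,  1.564]))
(array([-0., -0.,  9.]), array([0., 0., 0.]))
0.1 (array([ 1.3 , -0.  ,  0.06]), array([-0. , -0.1,  0. ]))
0.2 (array([2.58, 0.  , 0.26]), array([-0. , -0.2, -0. ]))
0.3 (array([3.84, 0.  , 0.58]), array([-0. , -0.3, -0. ]))
0.4 (array([ 5.06, -0.  ,  1.03]), array([-0. , -0.4,  0. ]))
0.5 (array([6.23, 0.  , 1.59]), array([-0. , -0.5,  0. ]))
```

Request:
send_rows([
  {"translation": [-0.4, -2, -1], "delta_rot": [-0.015, 0.016, 0.12], "jaw": 4.5},
  {"translation": [-1.2, -5, -2], "delta_rot": [-0.032, 0.035, 0.26], "jaw": 4.5},
  {"translation": [-2.1, -9, -3], "delta_rot": [-0.049, 0.053, 0.4], "jaw": 4.5},
  {"translation": [-3, -12.7, -3.5], "delta_rot": [-0.066, 0.071, 0.54], "jaw": 4.5},
  {"translation": [-3.9, -16.5, -3.5], "delta_rot": [-0.083, 0.09, 0.68], "jaw": 4.5},
  {"translation": [-4.8, -20, -3.5], "delta_rot": [-0.1, 0.108, 0.82], "jaw": 4.5},
  {"translation": [-5.6, -23.5, -3.5], "delta_rot": [-0.117, 0.126, 0.96], "jaw": 4.5},
  {"translation": [-6.2, -26, -3.5], "delta_rot": [-0.132, 0.143, 1.09], "jaw": 4.5},
])

```text
time: 7.25
tool_pos: [0.605, -0.2184, 0.2242]
tool_rot: [-0.073, 0.466, 0.88, 0.058]
contact_force: [-0.5, 0.8, -0.2]
gripper_width: 0.525
grasp_force: 0.0
```

Run:
```python
from h import *
s=state();P0,R0=np.array(s['tool_pos']),q2R(s['tool_rot']);print(s['time'],P0)
print(rel(P0,R0,*lever(0,.22)))
```

```text
7.25 [ 0.60498535 -0.21838736  0.22416522]
(array([-1.51, -0.07, -1.2 ]), array([-0.068,  0.056,  0.465]))
```

Request:
send_rows([
  {"translation": [-0.5, 0, -0.4], "delta_rot": [-0.02, 0.016, 0.13], "jaw": 4.5},
  {"translation": [-1, 0, -0.8], "delta_rot": [-0.04, 0.032, 0.26], "jaw": 4.5},
  {"translation": [-1.5, -0.1, -1.2], "delta_rot": [-0.056, 0.046, 0.38], "jaw": 4.5},
  {"translation": [-1.5, -0.1, -1.2], "delta_rot": [-0.068, 0.056, 0.465], "jaw": 4.5},
  {"translation": [-1.5, -0.1, -1.2], "delta_rot": [-0.068, 0.056, 0.465], "jaw": 4.5},
  {"translation": [-1.5, -0.1, -1.2], "delta_rot": [-0.068, 0.056, 0.465], "jaw": 4.5},
  {"translation": [-1.5, -0.1, -1.2], "delta_rot": [-0.068, 0.056, 0.465], "jaw": 4.5},
  {"translation": [-1.5, -0.1, -1.2], "delta_rot": [-0.068, 0.056, 0.465], "jaw": 4.5},
])

```text
time: 8.05
tool_pos: [0.6136, -0.2308, 0.2351]
tool_rot: [-0.092, 0.653, 0.747, 0.083]
contact_force: [0.2, -1.1, 0.5]
gripper_width: 0.523
grasp_force: 0.0
```

Run:
```python
from h import *
g=snap('wrist','w7')
s=state();P0,R0=np.array(s['tool_pos']),q2R(s['tool_rot']);print(s['time'],P0,s['joint_pos'].round(2))
print(rel(P0,R0,*lever(0,.13)))
hsv=cv2.cvtColor(g['pixels'],cv2.COLOR_BGR2HSV)
m=cv2.inRange(hsv,(5,150,60),(18,255,255));vs,us=np.nonzero(m);print(len(us),us.min(),us.max(),vs.min(),vs.max())
P=np.array([dep(g,u,v) for u,v in zip(us[::40],vs[::40])]);c=(P-O3)@C*1000;c=c[c[:,2]>60];print(c.round(0)[::4].tolist(),c.min(0),c.max(0),np.median(c,0))
```

```text
8.1 [ 0.61365911 -0.23082843  0.23518411] [-0.55  0.21  1.47  0.19  1.62 -0.69]
(array([-0.25, -0.04,  9.14]), array([0.001, 0.002, 0.008]))
3041 0 341 226 479
[[3.0, -133.0, 107.0], [5.0, -138.0, 124.0], [8.0, -141.0, 137.0], [-0.0, -144.0, 149.0], [7.0, -146.0, 157.0], [10.0, -148.0, 165.0], [12.0, -151.0, 166.0], [12.0, -154.0, 166.0], [-4.0, -158.0, 164.0], [-265.0, -334.0, 61.0], [-271.0, -330.0, 73.0], [-259.0, -328.0, 80.0], [-246.0, -330.0, 83.0], [-252.0, -332.0, 85.0]] [-275.08542777 -337.95934298   61.34426397] [  13.37125106 -133.17528946  298.01056855] [  -0.85362984 -153.08081471  137.96368422]
  return _methods._mean(a, axis=axis, dtype=dtype,
  ret = ret.dtype.type(ret / rcount)
```

Request:
send_rows([
  {"translation": [-0.1, 0.1, 2], "delta_rot": [0, 0, 0], "jaw": 4.5},
  {"translation": [-0.2, 0.2, 4.5], "delta_rot": [0, 0, 0], "jaw": 4.5},
  {"translation": [-0.2, 0.2, 7], "delta_rot": [0, 0, 0], "jaw": 4.5},
  {"translation": [-0.2, 0.2, 8.5], "delta_rot": [0, 0, 0], "jaw": 4.5},
  {"translation": [-0.2, 0.2, 9.1], "delta_rot": [0, 0, 0], "jaw": 4.5},
  {"translation": [-0.2, 0.2, 9.1], "delta_rot": [0, 0, 0], "jaw": 3},
  {"translation": [-0.2, 0.2, 9.1], "delta_rot": [0, 0, 0], "jaw": 1},
  {"translation": [-0.2, 0.2, 9.1], "delta_rot": [0, 0, 0], "jaw": 0.8},
])

```text
time: 8.9
tool_pos: [0.6158, -0.2105, 0.1477]
tool_rot: [-0.089, 0.654, 0.747, 0.085]
contact_force: [10.5, 1.9, -6.2]
gripper_width: 0.221
grasp_force: 59.3
```

Request:
send_rows([
  {"translation": [0, 0, 0], "delta_rot": [0, 0, 0], "jaw": 0.8},
  {"translation": [0, 0, 0], "delta_rot": [0, 0, 0], "jaw": 0.8},
  {"translation": [0, 0, 0], "delta_rot": [0, 0, 0], "jaw": 0.8},
  {"translation": [0, 0, 0], "delta_rot": [0, 0, 0], "jaw": 0.8},
  {"translation": [0, 0, 0], "delta_rot": [0, 0, 0], "jaw": 0.8},
  {"translation": [0, 0, 0], "delta_rot": [0, 0, 0], "jaw": 0.8},
  {"translation": [0, 0, 0], "delta_rot": [0, 0, 0], "jaw": 0.8},
  {"translation": [0, 0, 0], "delta_rot": [0, 0, 0], "jaw": 0.8},
])

```text
time: 9.7
tool_pos: [0.6157, -0.2105, 0.1477]
tool_rot: [-0.089, 0.654, 0.747, 0.084]
contact_force: [10.8, 2.3, -6.7]
gripper_width: 0.223
grasp_force: 59.3
```

```bash
cat >> h.py <<'E'
def ring(g):
    hsv=cv2.cvtColor(g['pixels'],cv2.COLOR_BGR2HSV)
    m=cv2.inRange(hsv,(0,150,50),(4,255,255))|cv2.inRange(hsv,(174,150,50),(180,255,255))
    n,l,st,c=cv2.connectedComponentsWithStats(m); i=[k for k in range(1,n) if st[k,4]>6]; return [(st[k].tolist(),c[k].round(1).tolist()) for k in i]
def lev():
    s=state();P=C.T@(np.array(s['tool_pos'])-O3);v=P-[0,-.12,.02];b=np.arctan2(v[1],v[2])
    print('t',s['time'],'q',round(b+.25,3),'rad',np.hypot(v[1],v[2]).round(4),'x',P[0].round(4),'F(clamp)',(C.T@np.array(s['contact_force'])).round(1),'w',round(s['gripper_width']*.0854,4),'gf',round(s['grasp_force'],1))
def prof(g,x=0,z=.05):  # image column scan along clamp y: depth points in a strip, front of moving block
    H,W=g['range_z'].shape;vv,uu=np.mgrid[0:H:2,0:W:2];zz=g['range_z'][::2,::2]
    K=np.array([[g['fx'],0,g['cx']],[0,g['fy'],g['cy']],[0,0,1.]])
    p=cv2.undistortPoints(np.stack([uu.ravel(),vv.ravel()],1)[:,None].astype(float),K,np.array(g['dist'],float))[:,0]
    Rm=cv2.Rodrigues(np.array(g['rvec'],float))[0];t=np.array(g['tvec'],float).ravel()
    k=zz.ravel()>0;X=(np.c_[p,np.ones(len(p))]*zz.ravel()[:,None]-t)@Rm
    return ((X-O3)@C)[k]
E
python3 - <<'E'
from h import *
lev();g=snap('wrist','w8');t=snap('top','t8');sd=snap('side','s8')
for f in (g,t,sd):
    print(ring(f)); X=prof(f)
    for z0,z1 in ((.04,.075),):
        k=(abs(X[:,0])<.02)&(X[:,2]>.05)&(X[:,2]<.064)&(X[:,1]>-.03)&(X[:,1]<.17);print(np.histogram(X[k,1],np.arange(-.03,.175,.005))[0])
    print(proj(f,[O3+C@[0,.034,.017]]),proj(f,[O3+C@[0,.1,.024]]))
E
```

```text
t 9.7 q 0.002 rad 0.1317 x 0.0049 F(clamp) [11.   0.9 -6.7] w 0.019 gf 59.3
[]
[ 0  6 25 23 49 98  0  0  0  0  0  0  0  0  0  0  0  0  0  0  0  0  0  0
  0  0  0  0  0  0  0  0  0  0  0  0  0  0  0  0]
[[312.79704995  22.90274566]] [[313.21261131 -85.51628412]]
[([414, 203, 5, 7, 9], [416.2, 206.0]), ([347, 230, 2, 5, 8], [347.5, 232.0]), ([638, 369, 2, 19, 28], [638.7, 377.7]), ([337, 416, 4, 8, 10], [339.0, 419.3])]
[0 3 5 4 4 2 0 0 0 0 0 1 0 0 0 0 0 0 0 0 0 0 0 0 0 0 0 0 0 0 0 0 0 0 0 0 2
 4 5 4]
[[336.77804741 234.09690066]] [[315.07027396 236.92938396]]
[]
[1 2 3 3 3 2 0 0 0 0 0 0 0 0 0 0 0 0 0 0 0 0 0 0 0 0 0 0 0 0 0 0 0 0 0 1 4
 7 1 2]
[[338.83545191 275.36472437]] [[328.40323308 260.2027667 ]]
```

Request:
send_rows([
  {"translation": [0.79, 0.2, 0.02], "delta_rot": [0, -0.06, 0], "jaw": 0.8},
  {"translation": [1.58, 0.25, 0.09], "delta_rot": [0, -0.12, 0], "jaw": 0.8},
  {"translation": [2.36, 0.25, 0.21], "delta_rot": [0, -0.18, 0], "jaw": 0.8},
  {"translation": [3.26, 0.25, 0.41], "delta_rot": [0, -0.25, 0], "jaw": 0.8},
  {"translation": [4.14, 0.25, 0.67], "delta_rot": [0, -0.32, 0], "jaw": 0.8},
  {"translation": [4.88, 0.25, 0.93], "delta_rot": [0, -0.38, 0], "jaw": 0.8},
  {"translation": [5.61, 0.25, 1.26], "delta_rot": [0, -0.44, 0], "jaw": 0.8},
  {"translation": [6.2, 0.25, 1.55], "delta_rot": [0, -0.49, 0], "jaw": 0.8},
])

```text
time: 10.65
tool_pos: [0.607, -0.1475, 0.1491]
tool_rot: [0.093, 0.654, 0.746, -0.08]
contact_force: [-5.7, -2.6, 1.9]
gripper_width: 0.22
grasp_force: 60.2
```

```bash
cat >> h.py <<'E'
def rep(tag):
    lev();g=snap('wrist','w'+tag);t=snap('top','t'+tag)
    for f in (g,t):
        print(ring(f)); X=prof(f)
        k=(abs(X[:,0])<.019)&(X[:,2]>.02)&(X[:,2]<.064)&(X[:,1]>-.03)&(X[:,1]<.17);print('top',np.histogram(X[k&(X[:,2]>.05),1],np.arange(-.03,.175,.005))[0])
        print('pad',proj(f,[O3+C@[0,.034,.017],O3+C@[0,.084,.017]]).round(0).tolist())
E
python3 - <<'E'
from h import *
rep('9')
E
```

```text
t 10.65 q 0.487 rad 0.1328 x 0.0041 F(clamp) [-5.9 -1.8  1.9] w 0.0188 gf 60.2
[([300, 0, 29, 18, 502], [314.4, 8.4])]
top [  0   0   0   0   0  37 230 241 240 219   0   0   0   0   0   0   0   0
   0   0   0   0   0   0   0   0   0   0   0   0   0   0   0   0   0   0
   0   0   0   0]
pad [[313.0, -18.0], [313.0, -159.0]]
[([334, 356, 7, 5, 13], [336.7, 357.8]), ([638, 370, 2, 18, 28], [638.6, 378.1]), ([293, 437, 8, 3, 10], [296.4, 437.6]), ([305, 446, 5, 5, 9], [306.9, 447.9]), ([224, 452, 4, 6, 7], [225.7, 454.4]), ([255, 452, 4, 5, 11], [256.5, 453.7]), ([245, 456, 3, 5, 7], [246.0, 458.0])]
top [0 0 0 0 1 1 4 1 0 0 0 0 0 0 0 0 1 0 0 0 0 0 0 0 0 0 0 0 0 0 0 0 0 0 0 0 1
 4 3 6]
pad [[337.0, 234.0], [320.0, 236.0]]
```

Stroke 1 brought the jaw from about 9 mm to about 30 mm. I'll go back, then re-grip with the tool leaning back a further 0.25 rad so the wrist camera can see the ring.

Request:
send_rows([
  {"translation": [-0.79, -0.05, 0.02], "delta_rot": [0, 0.06, 0], "jaw": 0.8},
  {"translation": [-1.58, -0.08, 0.09], "delta_rot": [0, 0.12, 0], "jaw": 0.8},
  {"translation": [-2.36, -0.08, 0.21], "delta_rot": [0, 0.18, 0], "jaw": 0.8},
  {"translation": [-3.26, -0.08, 0.41], "delta_rot": [0, 0.25, 0], "jaw": 0.8},
  {"translation": [-4.14, -0.08, 0.67], "delta_rot": [0, 0.32, 0], "jaw": 0.8},
  {"translation": [-4.88, -0.08, 0.93], "delta_rot": [0, 0.38, 0], "jaw": 0.8},
  {"translation": [-5.61, -0.08, 1.26], "delta_rot": [0, 0.44, 0], "jaw": 0.8},
  {"translation": [-6.2, -0.08, 1.55], "delta_rot": [0, 0.488, 0], "jaw": 0.8},
])

```text
time: 11.55
tool_pos: [0.6159, -0.2108, 0.1476]
tool_rot: [-0.091, 0.654, 0.746, 0.084]
contact_force: [2.8, 17.2, -0.1]
gripper_width: 0.223
grasp_force: 59.6
```

Request:
send_rows([
  {"translation": [0, 0, 0], "delta_rot": [0, 0, 0], "jaw": 4},
  {"translation": [0, 0, 0], "delta_rot": [0, 0, 0], "jaw": 4},
  {"translation": [0, 0, 0], "delta_rot": [0, 0.08, 0], "jaw": 4},
  {"translation": [0, 0, 0], "delta_rot": [0, 0.17, 0], "jaw": 4},
  {"translation": [0, 0, 0], "delta_rot": [0, 0.25, 0], "jaw": 4},
  {"translation": [0, 0, 0], "delta_rot": [0, 0.25, 0], "jaw": 2.5},
  {"translation": [0, 0, 0], "delta_rot": [0, 0.25, 0], "jaw": 0.8},
  {"translation": [0, 0, 0], "delta_rot": [0, 0.25, 0], "jaw": 0.8},
])

```text
time: 12.35
tool_pos: [0.6159, -0.2105, 0.1474]
tool_rot: [-0.181, 0.639, 0.73, 0.162]
contact_force: [4.7, -1.2, -2.8]
gripper_width: 0.224
grasp_force: 59.8
```

Run:
```python
from h import *
rep('10');print(state()['joint_pos'].round(2))
```

```text
t 12.35 q 0.002 rad 0.1314 x 0.0051 F(clamp) [ 4.6 -1.8 -2.8] w 0.0191 gf 59.8
[]
top [ 0  0  0  0  0  2 21 55 84 53  0  0  0  0  0  0  0  0  0  0  0  0  0  0
  0  0  0  0  0  0  0  0  0  0  0  0  0  0  0  0]
pad [[314.0, 95.0], [314.0, 41.0]]
[([638, 370, 2, 18, 28], [638.6, 378.5]), ([357, 393, 5, 4, 7], [358.7, 393.9]), ([370, 415, 4, 3, 7], [371.7, 416.1]), ([382, 415, 3, 6, 7], [382.7, 417.6])]
top [1 0 0 0 0 2 4 5 3 3 0 0 0 0 1 0 0 0 0 0 0 0 0 0 0 0 0 0 0 0 0 0 0 0 0 0 1
 3 2 5]
pad [[337.0, 234.0], [320.0, 236.0]]
[-0.59  0.36  1.49  0.37  1.63 -0.76]
```

Request:
send_rows([
  {"translation": [0.76, 0.05, 0.22], "delta_rot": [0, -0.06, 0], "jaw": 0.8},
  {"translation": [1.5, 0.05, 0.48], "delta_rot": [0, -0.12, 0], "jaw": 0.8},
  {"translation": [2.23, 0.05, 0.79], "delta_rot": [0, -0.18, 0], "jaw": 0.8},
  {"translation": [3.05, 0.05, 1.2], "delta_rot": [0, -0.25, 0], "jaw": 0.8},
  {"translation": [3.84, 0.05, 1.67], "delta_rot": [0, -0.32, 0], "jaw": 0.8},
  {"translation": [4.5, 0.05, 2.11], "delta_rot": [0, -0.38, 0], "jaw": 0.8},
  {"translation": [5.12, 0.05, 2.6], "delta_rot": [0, -0.44, 0], "jaw": 0.8},
  {"translation": [5.61, 0.05, 3.03], "delta_rot": [0, -0.49, 0], "jaw": 0.8},
])

```text
time: 13.25
tool_pos: [0.607, -0.1474, 0.1488]
tool_rot: [0.002, 0.658, 0.753, 0.001]
contact_force: [-2.2, -4.6, 1.4]
gripper_width: 0.225
grasp_force: 60.2
```

Run:
```python
from h import *
rep('11')
g=load('w11');X=prof(g)
k=(abs(X[:,0])<.019)&(X[:,2]>.05)&(X[:,2]<.064)&(X[:,1]>-.03)&(X[:,1]<.12);print('front/back',np.percentile(X[k,1],[1,3,97,99]).round(4))
for y in (118,125):  # blade left edge: profile
  pass
k=(abs(X[:,0]+.03)<.005)&(X[:,2]>.019)&(X[:,2]<.03)&(X[:,1]>.04)&(X[:,1]<.17);print('blade y',k.sum(),X[k,1].min() if k.any() else '',X[k,1].max() if k.any() else '')
```

```text
t 13.25 q 0.489 rad 0.1326 x 0.0041 F(clamp) [-2.8 -4.2  1.4] w 0.0192 gf 60.2
[([303, 28, 24, 7, 133], [314.9, 31.5])]
top [  0   0   0   0   0   0   0   0   0 134 176 174 189  55   0   0   0   0
   0   0   0   0   0   0   0   0   0   0   0   0   0   0   0   0   0   0
   0   0   0   0]
pad [[314.0, 54.0], [315.0, -41.0]]
[([393, 210, 2, 6, 7], [393.4, 212.9]), ([334, 232, 2, 5, 7], [334.6, 233.9]), ([362, 317, 6, 6, 9], [364.8, 320.0]), ([638, 370, 2, 18, 29], [638.6, 378.3]), ([334, 379, 5, 6, 7], [336.0, 381.6]), ([327, 399, 6, 3, 7], [329.4, 399.4]), ([327, 403, 6, 6, 10], [329.1, 405.3]), ([235, 429, 5, 4, 7], [236.7, 430.0]), ([312, 441, 6, 3, 7], [314.6, 442.3]), ([266, 445, 5, 5, 8], [268.0, 447.4])]
top [0 1 0 0 0 0 0 1 0 4 4 4 5 0 0 0 0 0 0 0 1 0 0 0 0 0 0 0 0 0 0 0 0 0 0 0 1
 4 5 5]
pad [[337.0, 234.0], [320.0, 236.0]]
front/back [0.017  0.0172 0.036  0.0362]
blade y 0
```

Request:
send_rows([
  {"translation": [-0.77, -0.03, -0.17], "delta_rot": [0, 0.06, 0], "jaw": 0.8},
  {"translation": [-1.55, -0.05, -0.3], "delta_rot": [0, 0.12, 0], "jaw": 0.8},
  {"translation": [-2.33, -0.05, -0.38], "delta_rot": [0, 0.18, 0], "jaw": 0.8},
  {"translation": [-3.25, -0.05, -0.41], "delta_rot": [0, 0.25, 0], "jaw": 0.8},
  {"translation": [-4.17, -0.05, -0.38], "delta_rot": [0, 0.32, 0], "jaw": 0.8},
  {"translation": [-4.96, -0.05, -0.31], "delta_rot": [0, 0.38, 0], "jaw": 0.8},
  {"translation": [-5.74, -0.05, -0.17], "delta_rot": [0, 0.44, 0], "jaw": 0.8},
  {"translation": [-6.32, -0.05, -0.04], "delta_rot": [0, 0.486, 0], "jaw": 0.8},
])

```text
time: 14.15
tool_pos: [0.6158, -0.2099, 0.1475]
tool_rot: [-0.181, 0.639, 0.73, 0.162]
contact_force: [5.5, 0.8, -2.6]
gripper_width: 0.221
grasp_force: 59.9
```

Request:
send_rows([
  {"translation": [0, 0, 0], "delta_rot": [0, 0, 0], "jaw": 0.8},
  {"translation": [0.38, 0, 0.1], "delta_rot": [0, -0.03, 0], "jaw": 0.8},
  {"translation": [0.76, 0, 0.22], "delta_rot": [0, -0.06, 0], "jaw": 0.8},
  {"translation": [1.13, 0, 0.35], "delta_rot": [0, -0.09, 0], "jaw": 0.8},
  {"translation": [1.5, 0, 0.48], "delta_rot": [0, -0.12, 0], "jaw": 0.8},
  {"translation": [1.87, 0, 0.63], "delta_rot": [0, -0.15, 0], "jaw": 0.8},
  {"translation": [2.23, 0, 0.79], "delta_rot": [0, -0.18, 0], "jaw": 0.8},
  {"translation": [2.23, 0, 0.79], "delta_rot": [0, -0.18, 0], "jaw": 0.8},
])

```text
time: 14.95
tool_pos: [0.6124, -0.186, 0.1516]
tool_rot: [-0.113, 0.65, 0.744, 0.103]
contact_force: [5.1, -2.4, -0.4]
gripper_width: 0.222
grasp_force: 60.4
```

```bash
cat >> h.py <<'E'
def jawm(tag):
    lev();g=snap('wrist','w'+tag);X=prof(g);print(ring(g))
    k=(abs(X[:,0])<.017)&(X[:,2]>.05)&(X[:,2]<.064)&(X[:,1]>-.03)&(X[:,1]<.12);print('block',np.percentile(X[k,1],[1,3,97,99]).round(4),k.sum())
    b=X[(abs(X[:,0]+.03)<.006)&(X[:,2]>.015)&(X[:,2]<.03)&(X[:,1]>.04)&(X[:,1]<.17)];print('blade',len(b),np.percentile(b[:,1],[1,99]).round(4) if len(b) else '')
E
python3 - <<'E'
from h import *
jawm('12')
E
```

```text
t 14.95 q 0.192 rad 0.1318 x 0.0046 F(clamp) [ 4.7 -3.1 -0.4] w 0.019 gf 60.4
[]
block [0.0179 0.0181 0.0376 0.038 ] 460
blade 66 [0.0807 0.088 ]
```

Request:
send_rows([
  {"translation": [0.19, 0, 0.05], "delta_rot": [0, -0.015, 0], "jaw": 0.8},
  {"translation": [0.38, 0, 0.1], "delta_rot": [0, -0.03, 0], "jaw": 0.8},
  {"translation": [0.57, 0, 0.16], "delta_rot": [0, -0.045, 0], "jaw": 0.8},
  {"translation": [0.76, 0, 0.22], "delta_rot": [0, -0.06, 0], "jaw": 0.8},
  {"translation": [0.95, 0, 0.28], "delta_rot": [0, -0.075, 0], "jaw": 0.8},
  {"translation": [1.13, 0, 0.35], "delta_rot": [0, -0.09, 0], "jaw": 0.8},
  {"translation": [1.13, 0, 0.35], "delta_rot": [0, -0.09, 0], "jaw": 0.8},
  {"translation": [1.13, 0, 0.35], "delta_rot": [0, -0.09, 0], "jaw": 0.8},
])

```text
time: 15.8
tool_pos: [0.6108, -0.1751, 0.1519]
tool_rot: [-0.081, 0.655, 0.748, 0.074]
contact_force: [3.0, -2.2, 6.0]
gripper_width: 0.222
grasp_force: 61.1
```

Run:
```python
from h import *
jawm('13')
```

```text
t 15.8 q 0.276 rad 0.132 x 0.0045 F(clamp) [ 2.7 -2.5  6. ] w 0.0189 gf 61.1
[]
block [0.0219 0.0221 0.0411 0.0415] 522
blade 0
```

Request:
send_rows([
  {"translation": [0.1, 0, 0.02], "delta_rot": [0, -0.008, 0], "jaw": 0.8},
  {"translation": [0.19, 0, 0.05], "delta_rot": [0, -0.015, 0], "jaw": 0.8},
  {"translation": [0.38, 0, 0.1], "delta_rot": [0, -0.03, 0], "jaw": 0.8},
  {"translation": [0.57, 0, 0.16], "delta_rot": [0, -0.045, 0], "jaw": 0.8},
  {"translation": [0.76, 0, 0.22], "delta_rot": [0, -0.06, 0], "jaw": 0.8},
  {"translation": [0.76, 0, 0.22], "delta_rot": [0, -0.06, 0], "jaw": 0.8},
  {"translation": [0.76, 0, 0.22], "delta_rot": [0, -0.06, 0], "jaw": 0.8},
  {"translation": [0.76, 0, 0.22], "delta_rot": [0, -0.06, 0], "jaw": 0.8},
])

```text
time: 16.65
tool_pos: [0.6098, -0.1677, 0.1517]
tool_rot: [-0.059, 0.657, 0.75, 0.055]
contact_force: [2.4, -3.1, 8.1]
gripper_width: 0.218
grasp_force: 61.3
```

Run:
```python
from h import *
jawm('14')
t=snap('top','t14');print(ring(t)[:4])
for k in ('w12','w14','t11','t14'):
    g=load(k)
    P=[O3+C@[0,y,z] for y,z in ((.04,.027),(.05,.027),(.06,.027))]; print(k,proj(g,P).round(0).tolist())
im=t['pixels'];a=cv2.resize(load('t11')['pixels'][220:246,300:350],None,fx=8,fy=8,interpolation=cv2.INTER_CUBIC);b=cv2.resize(im[220:246,300:350],None,fx=8,fy=8,interpolation=cv2.INTER_CUBIC)
w=load('w14')['pixels'][0:170,200:430];w=cv2.resize(w,(400,296))
c=np.zeros((512,800,3),np.uint8);c[:208,:400]=a;c[208:416,:400]=b;c[:296,400:]=w;cv2.imwrite('pics/c14.png',c)
h=cv2.cvtColor(im,cv2.COLOR_BGR2HSV)[228:240,318:338];m=((h[...,0]<8)|(h[...,0]>170))&(h[...,1]>90);print(m.astype(int))
```

```text
t 16.65 q 0.332 rad 0.1322 x 0.0044 F(clamp) [ 2.  -3.4  8.1] w 0.0187 gf 61.3
[]
block [0.0247 0.0249 0.0432 0.044 ] 557
blade 0 
[([374, 331, 6, 7, 10], [376.0, 334.1]), ([638, 370, 2, 18, 27], [638.7, 378.1]), ([320, 387, 5, 4, 8], [322.1, 388.6]), ([247, 402, 4, 6, 7], [248.3, 404.6])]
w12 [[314.0, 63.0], [314.0, 50.0], [314.0, 36.0]]
w14 [[314.0, 50.0], [314.0, 34.0], [314.0, 18.0]]
t11 [[335.0, 234.0], [332.0, 234.0], [328.0, 235.0]]
t14 [[335.0, 234.0], [332.0, 234.0], [328.0, 235.0]]
[[0 0 0 0 0 0 0 0 0 0 0 0 0 0 0 0 0 0 0 0]
 [0 0 0 0 0 0 0 0 0 0 0 0 0 0 0 0 0 0 0 0]
 [0 0 0 0 0 0 0 0 0 0 0 0 0 0 0 0 0 0 0 0]
 [0 0 0 0 0 0 0 0 0 0 0 0 0 0 0 0 0 0 0 0]
 [0 0 0 0 0 0 0 0 0 0 0 0 0 0 1 0 0 0 0 0]
 [0 0 0 0 0 0 0 0 0 0 0 0 0 0 1 1 0 0 0 0]
 [0 0 0 0 0 0 0 0 0 0 0 0 0 0 1 1 0 0 0 0]
 [0 0 0 0 0 0 0 0 0 0 0 0 0 0 1 1 0 0 0 0]
 [0 0 0 0 0 0 0 0 0 0 0 0 0 0 0 1 0 0 0 0]
 [0 0 0 0 0 0 0 0 0 0 0 0 0 0 0 0 0 0 0 0]
 [0 0 0 0 0 0 0 0 0 0 0 0 0 0 0 0 0 0 0 0]
 [0 0 0 0 0 0 0 0 0 0 0 0 0 0 0 0 0 0 0 0]]
```

Request:
send_rows([
  {"translation": [0.1, 0, 0.02], "delta_rot": [0, -0.008, 0], "jaw": 0.8},
  {"translation": [0.25, 0, 0.06], "delta_rot": [0, -0.02, 0], "jaw": 0.8},
  {"translation": [0.4, 0, 0.11], "delta_rot": [0, -0.032, 0], "jaw": 0.8},
  {"translation": [0.55, 0, 0.15], "delta_rot": [0, -0.044, 0], "jaw": 0.8},
  {"translation": [0.7, 0, 0.2], "delta_rot": [0, -0.055, 0], "jaw": 0.8},
  {"translation": [0.7, 0, 0.2], "delta_rot": [0, -0.055, 0], "jaw": 0.8},
  {"translation": [0.7, 0, 0.2], "delta_rot": [0, -0.055, 0], "jaw": 0.8},
  {"translation": [0.7, 0, 0.2], "delta_rot": [0, -0.055, 0], "jaw": 0.8},
])

```text
time: 17.55
tool_pos: [0.6089, -0.1609, 0.1511]
tool_rot: [-0.038, 0.658, 0.751, 0.036]
contact_force: [1.7, -4.9, 9.3]
gripper_width: 0.224
grasp_force: 61.4
```

Run:
```python
from h import *
jawm('15')
t=snap('top','t15');snap('side','s15')
up=lambda im,s:cv2.resize(im,None,fx=s,fy=s,interpolation=cv2.INTER_CUBIC)
c=np.zeros((600,800,3),np.uint8)
for i,k in enumerate(('t11','t14','t15')): c[i*200:i*200+192,:400]=up(load(k)['pixels'][222:246,300:350],8)
c[:300,400:]=cv2.resize(load('w15')['pixels'][0:150,215:415],(400,300),interpolation=cv2.INTER_CUBIC)
c[300:,400:]=cv2.resize(load('s15')['pixels'][235:310,290:390],(400,300),interpolation=cv2.INTER_CUBIC)
cv2.imwrite('pics/c15.png',c)
for k in ('t14','t15'):
  h=cv2.cvtColor(load(k)['pixels'],cv2.COLOR_BGR2HSV)[231:238,328:338];print(h[3].tolist())
```

```text
t 17.55 q 0.385 rad 0.1323 x 0.0043 F(clamp) [ 1.1 -5.1  9.3] w 0.0192 gf 61.4
[]
block [0.0269 0.027  0.0463 0.0468] 621
blade 0 
[[0, 15, 34], [0, 0, 52], [160, 11, 72], [178, 52, 83], [179, 120, 106], [176, 163, 105], [151, 106, 82], [115, 138, 102], [109, 176, 106], [109, 180, 105]]
[[0, 18, 28], [120, 4, 58], [120, 7, 75], [0, 42, 86], [176, 106, 101], [159, 114, 87], [119, 114, 98], [109, 171, 106], [109, 178, 106], [108, 194, 101]]
```

View pics/c15.png

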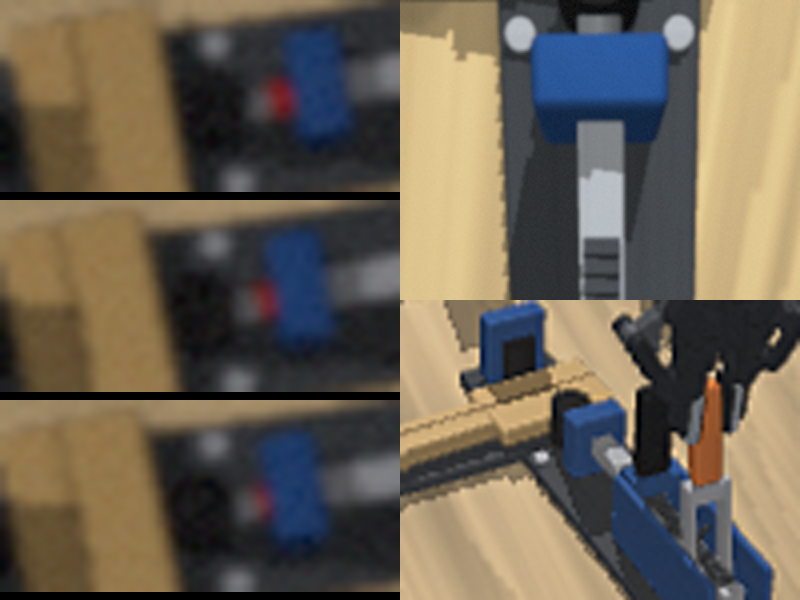

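Top crops on the left, from stroke 2 down to now: the red ring at about (285,98), then (267,300), then (262,500) is shrinking but still shows. In the side crop, the blade lies flat between the pad and the fixed jaw. I'll quantify the red area that remains.

Run:
```python
from h import *
for k in ('t9','t10','t11','t14','t15'):
    im=load(k)['pixels'][226:242,322:352].astype(float);r=im[...,2]-np.maximum(im[...,1],im[...,0]);print(k,np.clip(r-4,0,None).sum())
for k in ('t10','t14','t15'):
    X=prof(load(k));a=X[(abs(X[:,0])<.02)&(X[:,2]>.055)&(X[:,2]<.066)&(X[:,1]>.13)];print(k,'anvil front/back y',a[:,1].min().round(4),a[:,1].max().round(4))
g=load('w12');X=prof(g);b=X[(abs(X[:,0])<.03)&(X[:,2]>.019)&(X[:,2]<.03)&(X[:,1]>.05)];print('blade near edge w12',np.percentile(b[:,1],[1,99]) if len(b) else '')
```

```text
t9 6906.0
t10 1684.0
t11 826.0
t14 427.0
t15 147.0
t10 anvil front/back y 0.1544 0.17
t14 anvil front/back y 0.1544 0.1716
t15 anvil front/back y 0.1544 0.1717
blade near edge w12 [0.05717194 0.0884569 ]
```

Red area gives pad ≈ 6.6 mm and the block position gives about 6.7 mm, so they agree. That leaves about 1.3 mm, or 0.03 rad.

Request:
send_rows([
  {"translation": [0.1, 0, 0.02], "delta_rot": [0, -0.008, 0], "jaw": 0.8},
  {"translation": [0.2, 0, 0.05], "delta_rot": [0, -0.016, 0], "jaw": 0.8},
  {"translation": [0.3, 0, 0.08], "delta_rot": [0, -0.023, 0], "jaw": 0.8},
  {"translation": [0.36, 0, 0.1], "delta_rot": [0, -0.028, 0], "jaw": 0.8},
  {"translation": [0.36, 0, 0.1], "delta_rot": [0, -0.028, 0], "jaw": 0.8},
  {"translation": [0.36, 0, 0.1], "delta_rot": [0, -0.028, 0], "jaw": 0.8},
  {"translation": [0.36, 0, 0.1], "delta_rot": [0, -0.028, 0], "jaw": 0.8},
  {"translation": [0.36, 0, 0.1], "delta_rot": [0, -0.028, 0], "jaw": 0.8},
])

```text
time: 18.5
tool_pos: [0.6084, -0.1575, 0.1507]
tool_rot: [-0.027, 0.659, 0.752, 0.027]
contact_force: [2.5, -4.1, 8.9]
gripper_width: 0.223
grasp_force: 61.5
```

Run:
```python
from h import *
jawm('16')
for k in range(3):
    t=snap('top',f't16{k}')
    im=t['pixels'][226:242,322:352].astype(float);r=im[...,2]-np.maximum(im[...,1],im[...,0]);print(np.clip(r-4,0,None).sum())
lev()
X=prof(t)
for x in (-.1,-.07,-.04):
  b=X[(abs(X[:,0]-x)<.006)&(X[:,2]>.018)&(X[:,2]<.035)&(X[:,1]>.06)&(X[:,1]<.16)];print(x,b.mean(0).round(4))
```

```text
t 18.5 q 0.411 rad 0.1324 x 0.0042 F(clamp) [ 2.  -4.4  8.9] w 0.0191 gf 61.5
[]
block [0.0278 0.028  0.0465 0.0468] 632
blade 0 
41.0
44.0
47.0
t 18.7 q 0.411 rad 0.1324 x 0.0042 F(clamp) [ 0.4 -4.6  8.2] w 0.0193 gf 61.5
-0.1 [-0.0998  0.1049  0.0246]
-0.07 [-0.0698  0.1081  0.0241]
-0.04 [-0.0401  0.109   0.0226]
```

```bash
python3 -c "
from plant import *
print(job_done())"
```

```text
the job is handed in; nothing more can be done
None
```

I hung the bamboo paddle on the peg with its blade between the jaws. I handed the job in at about 18.7 s, still holding the trigger at about 0.41 rad. By camera estimate the pad is pushed in about 7.6–8 mm, with the red ring all but gone. The arm stayed clear of the jug, jar and colander, though I took no final picture of them.

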